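# Turn the hygiene dishes lid-down and stack them

## Robot

A 7-joint arm with a two-finger parallel gripper is mounted at the origin on a cart in front of the work surface, level with it; the furniture and walls round the work are solid. World frame = base frame: x ahead of the robot, y to its left, z up, the work surface at z = 0. Lengths are in m, angles in degrees, forces in N, time in s.
With the tool pointing down it reaches from about 0.4 to 0.85 m from the base axis. Payload 6.9 kg.
Tool frame: the origin (TCP) lies on the centre line of the jaws, within the pads' length; the fingertips stand 17 mm ahead of it and the grasp point (between the pads) lies 2 mm behind it; z points along the fingers, y is the direction in which the jaws open and shut (so a half turn about z gives the same grasp; the last joint's range is limited). The gripper opens to 85 mm and grips with 20 to 120 N. Pads are 22 mm wide; open, the fingers measure 114 mm over their backs; the gripper's body (76 mm by 85 mm) begins 54 mm behind the grasp point. The pads swing forward as they close: fully open they stand 13 mm farther back than shut.
Start: joints at [6.045, 29.078, -13.613, 85.955, 7.202, 65.827, -8.869], TCP at [0.625, -0, 0.248] pointing down, gripper open.
Joint ranges: [-176.47, 176.47], [-13.61, 117.27], [-81.72, 77.17], [0.22, 143.17], [-87.28, 267.28], [10, 112.55], [-165.47, 165.47]. Speed limits (degrees/s): [136.94, 136.94, 180, 180, 180, 180, 180].

## Interface

Orientations are given as [roll, pitch, yaw] about the fixed x, y, z axes, in that order (R = Rz(yaw) Ry(pitch) Rx(roll)).
In Python, from rig import arm, fingers, solve_ik, eyes, order, readout gives the robot as it stands. Calls block until the motion is done:
- arm.move_pose(position, orientation): joint-space move of the TCP to a pose.
- arm.move_l(position, orientation=None, feed=0.15): straight line of the TCP; orientation=None keeps the orientation; feed is the mean speed in m/s.
- arm.move_joints(angles): joint-space move.
- fingers.set_gripper(opening): finger opening in m; the grip force is fixed at half the most; returns when the fingers have stopped.
- arm.wait(seconds).
- solve_ik(position, orientation): joint angles nearest the present ones, or None.
- eyes.capture(name): name is "scene" or "side" or "wrist"; returns (picture, depth): 400x640x3 uint8, red, green, blue; 400x640 float32, m along the optical axis (not along the pixel's ray), 0 where there is no reading.
- eyes.camera_model(name): a dict with "K" (3x3 intrinsics, pixels), "cam_to_world" (4x4, takes a point from camera to world coordinates); the wrist camera has in their place "mount" (4x4, takes a point from camera to tool coordinates, whose origin is the TCP and whose axes are the flange's). Camera axes: x right, y down, z forward; pixel columns grow to the right and rows downward; lengths in m; the calibration is good to about 2 mm. A picture is of the moment at which its call begins: read the wrist's pose just before it. camera_model takes no time and is no camera call.
A pose or a line that the arm cannot do raises arm.PlanningError and nothing moves.
- order.sign_off(): hands the job in, once; it reports no verdict.
Readings, each from a call of its own:
- readout.current_clock(): time.
- readout.current_qpos(): joint angles.
- readout.current_qvel(): joint speeds.
- readout.current_effort(): joint torques, N m.
- readout.current_position(): TCP position.
- readout.current_ee_rot(): TCP orientation.
- readout.current_contact_force(): force on the tool from outside, world axes, zero at the start.
- readout.current_ft_torque(): the same for the moment, N m.
- readout.current_grip_width(): finger opening in m.
Only numpy, scipy, OpenCV 4.12 (cv2) and the standard library are available. Lean on these libraries where they do the work, as an engineer would, in place of code of your own. Each camera call takes 0.05 s, during which the arm holds its last target.

## Task

The hygiene-check dishes for the bottling bench are closed and must go to the incubator lid-down. Turn the blue-lidded dish upside down, holding dish and lid together so the loose lid never comes off, and stand it lid-down on the grey carrier plate, centred in the white printed square and square to it; then turn the orange-lidded dish over in the same way and stack it lid-down squarely on top. You may put a dish down on its side to change your grip; do not disturb the label roll, the marker pen or the drinking glass.

Things in the scene. Friction and masses are not known exactly. Their poses are not given: they have to be found in the camera images.
- blue_dish: white lower half of the blue dish: open box 60 x 60 mm, 30 high, walls 3. Origin: centre of its outer underside; z runs to the seam with the lid (up at the start; straight down, origin on top, when lid-down); x, y square to the sides. Closed dish: 60 x 60 x 58 mm, sides flush over the seam, seam centre at z = 30 mm; about 130 g in all, unknown by a third; stands safely on any side.
- blue_lid: blue lid, 60 x 60 mm, 28 high, ribbed look. Rests loose on the white half; its lip reaches 7 mm inside with 1 mm play, no latch. Held by one half alone, the other drops off when lifted or turned; pinched over two opposite sides with the pads across the seam, both are held. It stays on with the dish on its side. Origin: centre of the seam plane; z runs to its closed top.
- orange_dish: white lower half of the orange dish: open box 60 x 60 mm, 30 high, walls 3. Origin: centre of its outer underside; z runs to the seam with the lid (up at the start; straight down, origin on top, when lid-down); x, y square to the sides. Closed dish: 60 x 60 x 58 mm, sides flush over the seam, seam centre at z = 30 mm; about 130 g in all, unknown by a third; stands safely on any side.
- orange_lid: orange lid, 60 x 60 mm, 28 high, ribbed look. Rests loose on the white half; its lip reaches 7 mm inside with 1 mm play, no latch. Held by one half alone, the other drops off when lifted or turned; pinched over two opposite sides with the pads across the seam, both are held. It stays on with the dish on its side. Origin: centre of the seam plane; z runs to its closed top.
- carrier: grey carrier plate fixed to the worktop, 120 x 120 mm, 8 mm thick, with a white printed outline of 66 mm square in its middle. Origin: centre of its underside; x and y are square to its edges and to the printed outline, z up.
- carrier_top (a point): centre of the carrier's upper face (8 mm above the worktop), middle of the printed square
- label_roll: bystander: white roll of blank labels lying flat, 83 mm across, 44 mm high, at the back of the work. Origin: centre of its underside.
- marker_pen: bystander: felt marker lying on its side, 132 mm long along its y, 18 mm wide, 20 mm high. Origin: centre of its underside.
- glass: bystander: small clear drinking glass standing upright, 49 mm across, 62 mm high. Origin: centre of its underside.
Not all that is in view belongs to the job. What is meant by the blue_lid is not turquoise, and is the smaller of those in its own colour. Leave any pink look-alike of the blue_dish alone.

How it is judged:
By the outcome, as a careful person would: the job done as asked, in the order asked, and still so for the second after the job is handed in, with the robot touching nothing.
It also fails if it takes over 72 s, if anything falls off the work surface, if the arm or the gripper's body presses on something with over 40 N, if the wrist force passes 120 N, or if a joint passes its speed limit or range.

## Working session

There is one attempt and no reset: what is moved stays moved. The work goes in short steps, each a Python script; the robot and the scene stay as the last script left them, time stands still between calls to the robot, and variables do not carry over. Pictures are saved under pics/ and viewed, and the job is handed in when it is done.

```bash
ls; mkdir -p pics; python3 - <<'E'
from rig import arm, fingers, solve_ik, eyes, order, readout
import cv2,numpy as np
for n in("scene","side","wrist"):
    im,d=eyes.capture(n); cv2.imwrite(f"pics/{n}0.png",im[:,:,::-1]); np.savez(f"pics/{n}0.npz",im=im,d=d)
    m=eyes.camera_model(n); print(n,{k:np.round(np.array(v),4).tolist() for k,v in m.items() if k in("K","cam_to_world","mount")})
print(readout.current_clock(),readout.current_position(),readout.current_ee_rot(),readout.current_grip_width())
E
```

```text
pics
scene {'K': [[400.7097, 0.0, 325.4027], [0.0, 400.7097, 195.4283], [0.0, 0.0, 1.0]], 'cam_to_world': [[0.7303, -0.4837, 0.4825, 0.1884], [-0.683, -0.5324, 0.5001, -0.425], [0.015, -0.6947, -0.7191, 0.7197], [0.0, 0.0, 0.0, 1.0]]}
side {'K': [[363.7629, 0.0, 320.3288], [0.0, 363.7629, 200.5737], [0.0, 0.0, 1.0]], 'cam_to_world': [[0.8809, -0.2056, 0.4264, 0.1975], [-0.4729, -0.421, 0.774, -0.735], [0.0204, -0.8834, -0.4681, 0.512], [0.0, 0.0, 0.0, 1.0]]}
wrist {'K': [[325.4976, 0.0, 318.126], [0.0, 325.4976, 197.4326], [0.0, 0.0, 1.0]], 'mount': [[-0.0004, -0.9643, -0.2648, 0.0659], [1.0, -0.0002, -0.001, 0.0005], [0.0009, -0.2648, 0.9643, -0.125], [0.0, 0.0, 0.0, 1.0]]}
0.15 [ 6.24628135e-01 -4.53998738e-05  2.47629421e-01] [-1.79920361e+02  1.41842630e-03  9.00026460e+01] 0.08508433008436111
```

View pics/scene0.png

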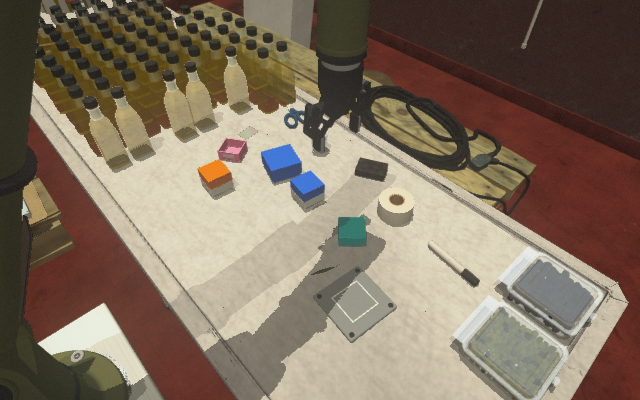

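View pics/side0.png

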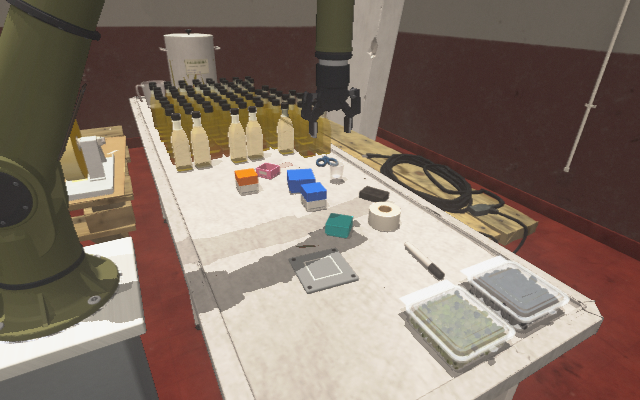

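View pics/wrist0.png

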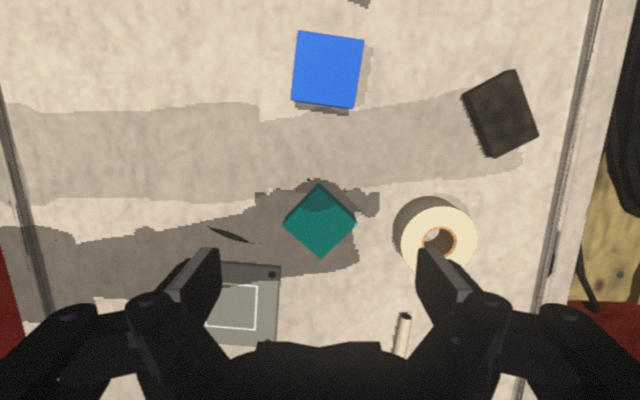

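```bash
cat > h.py <<'E'
import numpy as np,cv2
from rig import arm, fingers, solve_ik, eyes, order, readout
def cloud(im,d,m,T=None):
    K=np.array(m["K"]);T=np.array(m["cam_to_world"]) if T is None else T
    v,u=np.mgrid[:400,:640]
    P=np.stack([(u-K[0,2])/K[0,0]*d,(v-K[1,2])/K[1,1]*d,d],-1)
    return P@T[:3,:3].T+T[:3,3]
def ray(u,v,z,m,T=None):
    K=np.array(m["K"]);T=np.array(m["cam_to_world"]) if T is None else T
    r=T[:3,:3]@np.array([(u-K[0,2])/K[0,0],(v-K[1,2])/K[1,1],1]);return T[:3,3]+r*(z-T[2,3])/r[2]
E
python3 - <<'E'
from h import *
for n in("scene","side"):
    f=np.load(f"pics/{n}0.npz");im,d=f["im"],f["d"];P=cloud(im,d,eyes.camera_model(n))
    hsv=cv2.cvtColor(im,cv2.COLOR_RGB2HSV);H,S,V=[hsv[...,i].astype(int) for i in range(3)]
    print(n)
    for c,(a,b,s) in dict(blue=(104,122,150),orange=(5,18,200),teal=(80,98,120),pink=(160,179,90)).items():
        mk=((H>=a)&(H<=b)&(S>s)&(V>50)&(P[...,0]>.3)&(P[...,2]>-.02)&(P[...,2]<.15)&(d>0)).astype(np.uint8)
        k,L,st,ce=cv2.connectedComponentsWithStats(mk)
        for i in range(1,k):
            if st[i,4]<60: continue
            p=P[L==i];zt=np.percentile(p[:,2],97);t=p[p[:,2]>zt-.006]
            r=cv2.minAreaRect((t[:,:2]*1000).astype(np.float32))
            print(c,st[i].tolist(),"zmax %.3f"%zt,"rect",np.round(r[0],1),np.round(r[1],1),round(r[2],1))
    # generic: all things above table
    mk=((P[...,2]>.008)&(P[...,2]<.2)&(P[...,0]>.3)&(P[...,0]<1)&(abs(P[...,1])<.6)).astype(np.uint8)
    k,L,st,ce=cv2.connectedComponentsWithStats(mk)
    for i in range(1,k):
        if st[i,4]<80: continue
        p=P[L==i]; print("obj",st[i].tolist(),np.round(np.percentile(p,3,0),3),np.round(np.percentile(p,97,0),3))
f=np.load("pics/scene0.npz");im=f["im"]
cv2.imwrite("pics/crop1.png",cv2.resize(im[130:250,180:430,::-1],None,fx=3,fy=3,interpolation=cv2.INTER_CUBIC))
E
```

```text
scene
blue [261, 144, 40, 27, 630] zmax 0.050 rect [647.7 219.6] [85.1 79.5] 72.3
blue [291, 171, 33, 23, 418] zmax 0.060 rect [629.5  97.4] [59.1 58.4] 83.4
orange [198, 160, 32, 22, 388] zmax 0.060 rect [489.5 280. ] [59.4 58.2] 84.2
teal [339, 218, 27, 27, 489] zmax 0.037 rect [623.7 -59.8] [57.4 57.1] 46.2
pink [218, 138, 28, 24, 241] zmax 0.030 rect [592.  361.3] [62.4 60. ] 34.9
obj [211, 28, 108, 85, 5148] [0.704 0.443 0.011] [0.908 0.596 0.194]
obj [148, 49, 69, 89, 3697] [0.509 0.509 0.014] [0.673 0.598 0.194]
obj [80, 71, 81, 98, 4630] [0.318 0.516 0.015] [0.483 0.598 0.194]
obj [284, 107, 21, 21, 155] [0.782 0.341 0.008] [0.856 0.415 0.013]
obj [336, 116, 16, 16, 109] [0.901 0.223 0.009] [0.936 0.278 0.016]
obj [355, 126, 274, 274, 18954] [ 0.576 -0.544  0.009] [0.931 0.017 0.048]
obj [218, 138, 29, 23, 385] [0.554 0.324 0.009] [0.626 0.399 0.031]
obj [261, 144, 41, 38, 1064] [0.601 0.173 0.014] [0.685 0.26  0.05 ]
obj [198, 159, 36, 38, 867] [0.459 0.249 0.011] [0.517 0.308 0.06 ]
obj [355, 158, 33, 22, 500] [0.783 0.018 0.01 ] [0.849 0.092 0.023]
obj [290, 170, 35, 39, 9
[... 738 characters left out ...]
98, 334, 302, 19539] [ 0.56  -0.547  0.01 ] [0.93  0.542 0.128]
obj [222, 101, 48, 61, 2075] [0.51  0.508 0.014] [0.676 0.598 0.19 ]
obj [167, 106, 56, 64, 2453] [0.32  0.515 0.014] [0.485 0.597 0.19 ]
obj [316, 156, 28, 25, 314] [0.757 0.195 0.009] [0.852 0.397 0.062]
obj [235, 162, 45, 31, 724] [0.461 0.249 0.01 ] [0.622 0.395 0.059]
obj [287, 169, 40, 40, 1068] [0.6   0.065 0.011] [0.678 0.252 0.059]
obj [359, 186, 42, 43, 1041] [ 0.715 -0.117  0.01 ] [0.842 0.079 0.045]
obj [325, 213, 28, 24, 521] [ 0.588 -0.098  0.01 ] [ 0.657 -0.032  0.037]
obj [405, 242, 40, 35, 331] [ 0.718 -0.322  0.009] [ 0.737 -0.199  0.021]
obj [290, 249, 68, 42, 801] [ 0.458 -0.234  0.008] [ 0.565 -0.127  0.01 ]
```

View pics/crop1.png

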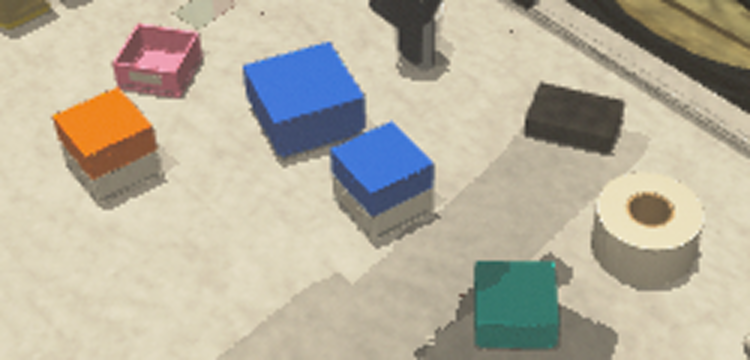

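```bash
cat >> h.py <<'E'
from scipy.spatial.transform import Rotation as Ro
def ori(phi,th):
    """jaw axis at world yaw phi; tool tilted th from straight down toward h = jaw rotated -90 (phi-90)"""
    p=np.radians(phi);t=np.radians(th)
    j=np.array([np.cos(p),np.sin(p),0]);h=np.array([np.sin(p),-np.cos(p),0])
    z=-np.cos(t)*np.array([0,0,1])+np.sin(t)*h
    return Ro.from_matrix(np.stack([np.cross(j,z),j,z],1)).as_euler('xyz',degrees=True).tolist()
def tcp(g,phi,th):
    """TCP position for grasp point g (grasp point 2mm behind TCP)"""
    R=Ro.from_euler('xyz',ori(phi,th),degrees=True).as_matrix(); return (np.array(g)+0.002*R[:,2]).tolist()
E
python3 - <<'E'
from h import *
print(readout.current_clock(), ori(90,0))
for nm,g,b in (("blue",[.63,.097,.03],-7),("orange",[.49,.28,.03],-6),("orangeback",[.49,.28,.03],-6),("mid",[.5,-.02,.03],0),("mid2",[.55,0.2,.03],0),("car",[.51,-.18,.036],0),("stack",[.51,-.18,.094],0)):
    for q in range(4):
        phi=b+90*q
        ok=[th for th in range(-90,91,15) if solve_ik(tcp(g,phi,th),ori(phi,th)) is not None]
        print(nm,phi,ok)
print(readout.current_clock())
for n in("scene","side"):
    f=np.load(f"pics/{n}0.npz");im,d=f["im"],f["d"];m=eyes.camera_model(n);P=cloud(im,d,m)
    near=(abs(P[...,0]-.51)<.09)&(abs(P[...,1]+.18)<.09)
    t=P[near&(P[...,2]>.005)&(P[...,2]<.015)]
    r=cv2.minAreaRect((t[:,:2]*1000).astype(np.float32));print(n,"carrier rect",np.round(r[0],1),np.round(r[1],1),r[2])
    core=(abs(P[...,0]-.51)<.045)&(abs(P[...,1]+.18)<.045)
    w=core&(im.min(2)>170)
    q=np.array([ray(u,v,.008,m)[:2]*1000 for v,u in np.argwhere(w)],np.float32)
    r=cv2.minAreaRect(q);print("white",len(q),np.round(r[0],1),np.round(r[1],1),r[2])
E
```

```text
0.15 [180.0, 0.0, 180.0]
blue -7 [-90, -75, -60, -45, -30, -15, 0, 15, 30, 45, 60, 75, 90]
blue 83 [-45, -30, -15, 0, 15, 30, 45, 60, 75, 90]
blue 173 [-90, -75, -60, -45, -30, -15, 0, 15, 30, 45, 60, 75, 90]
blue 263 [-90, -75, -60, -45, -30, -15, 0, 15, 30, 45]
orange -6 [-90, -75, -60, -45, -30, -15, 0, 15, 30, 45, 60, 75, 90]
orange 84 [-60, -45, -30, -15, 0, 15, 30, 45, 60, 75, 90]
orange 174 [-90, -75, -60, -45, -30, -15, 0, 15, 30, 45, 60, 75, 90]
orange 264 [-90, -75, -60, -45, -30, -15, 0, 15, 30, 45, 60]
orangeback -6 [-90, -75, -60, -45, -30, -15, 0, 15, 30, 45, 60, 75, 90]
orangeback 84 [-60, -45, -30, -15, 0, 15, 30, 45, 60, 75, 90]
orangeback 174 [-90, -75, -60, -45, -30, -15, 0, 15, 30, 45, 60, 75, 90]
orangeback 264 [-90, -75, -60, -45, -30, -15, 0, 15, 30, 45, 60]
mid 0 [-90, -75, -60, -45, -30, -15, 0, 15, 30, 45, 60, 75, 90]
mid 90 [-60, -45, -30, -15, 0, 15]
mid 180 [-90, -75, -60, -45, -30, -15, 0, 15, 30, 45, 60, 75, 90]
mid 270 [-15, 0, 15, 30, 45, 60]
mid2 0 [-90, -75, -60, -45, -30, -15, 0, 15, 30, 45, 60, 75, 90]
mid2 90 [-45, -30, -15, 0, 15, 30, 45, 90]
mi
[... 344 characters left out ...]
, -30, -15, 0, 15, 30, 45, 60, 75, 90]
stack 90 [-60, -45, -30, -15, 0, 15, 30]
stack 180 [-90, -75, -60, -45, -30, -15, 0, 15, 30, 45, 60, 75, 90]
stack 270 [-30, -15, 0, 15, 30, 45, 60]
0.15
scene carrier rect [ 526.5 -166.4] [150.1 148.9] 84.73548126220703
white 138 [ 511.6 -178.7] [67.  66.7] 84.31465911865234
side carrier rect [ 512.1 -179.7] [121.3 120.1] 84.38824462890625
white 142 [ 512.1 -179.3] [69.5 69. ] 84.47940063476562<stdin>:6: UserWarning: Gimbal lock detected. Setting third angle to zero since it is not possible to uniquely determine all angles.
<sys>:0: UserWarning: Gimbal lock detected. Setting third angle to zero since it is not possible to uniquely determine all angles.
```

Candidates (scene image): large blue box (281,162), 85 mm, so too big; small blue lid on a white half (308,187), 59 mm, which is my choice; turquoise block (352,231), wrong colour; pink box (232,149), leave alone. The only orange lid is at (215,175). The crop confirms both chosen dishes are two-part, with a white half under the lid.

Next I'll refine the poses with the wrist image and check that the arm's joint path is continuous.

```bash
cat >> h.py <<'E'
def wristT(p,rpy,m):
    T=np.eye(4);T[:3,:3]=Ro.from_euler('xyz',rpy,degrees=True).as_matrix();T[:3,3]=p;return T@np.array(m["mount"])
E
python3 - <<'E'
from h import *
m=eyes.camera_model("wrist");T=wristT(readout.current_position(),readout.current_ee_rot(),m)
im=np.load("pics/wrist0.npz")["im"];hsv=cv2.cvtColor(im,cv2.COLOR_RGB2HSV)
mk=((hsv[...,0]>=104)&(hsv[...,0]<=122)&(hsv[...,1]>150)&(hsv[...,2]>150)).astype(np.uint8)
k,L,st,ce=cv2.connectedComponentsWithStats(mk);i=1+st[1:,4].argmax();print(st[i])
c=np.array([ray(u,v,.058,m,T)[:2]*1000 for v,u in np.argwhere(L==i)],np.float32)
print(cv2.minAreaRect(c))
# joint path
q=readout.current_qpos();print(np.round(q))
for nm,g in (("blue",[.63,.097,.03]),("blueup",[.63,.097,.13]),("orange",[.49,.28,.03]),("orangeup",[.49,.28,.13]),("mid",[.51,0,.03]),("midup",[.51,0,.13]),("car",[.512,-.179,.036]),("stack",[.512,-.179,.094]),("stackup",[.512,-.179,.13])):
  for phi in (-6,174):
    for th in(-45,0,45):
        s=solve_ik(tcp(g,phi,th),ori(phi,th));print(nm,phi,th,None if s is None else np.round(s).astype(int).tolist())
E
```

```text
[ 292   31   71   77 4419]
((631.8280029296875, 98.56243896484375), (58.61338424682617, 57.97999572753906), 82.16036987304688)
[  6.  29. -14.  86.   7.  66.  -9.]
blue -6 -45 [33, 56, -38, 102, -26, 34, 25]
blue -6 0 [-5, 43, -10, 97, 11, 40, -27]
blue -6 45 [-32, 57, 6, 82, 33, 72, -53]
blue 174 -45 [-8, 63, -43, 82, 62, 97, 106]
blue 174 0 [17, 52, -51, 97, 48, 55, 121]
blue 174 45 [-18, 65, 55, 103, -87, 94, -111]
blueup -6 -45 [32, 46, -35, 100, -30, 44, 22]
blueup -6 0 [-4, 36, -12, 93, 9, 52, -25]
blueup -6 45 [-31, 50, 5, 80, 33, 80, -48]
blueup 174 -45 [-7, 57, -46, 79, 60, 104, 111]
blueup 174 0 [19, 46, -55, 93, 41, 64, 127]
blueup 174 45 [47, 61, -71, 100, 18, 41, 159]
orange -6 -45 [32, 67, -70, 126, 90, 16, -102]
orange -6 0 [-26, 39, -10, 109, 12, 33, -50]
orange -6 45 [-47, 57, -1, 83, 26, 81, -67]
orange 174 -45 [-24, 65, -49, 82, 53, 103, 88]
orange 174 0 [-3, 47, -49, 109, 48, 47, 96]
orange 174 45 [32, 67, -70, 126, 90, 16, 78]
orangeup -6 -45 [25, 42, -51, 123, -47, 14, 25]
orangeup -6 0 [-24, 31, -13, 104, 9, 46, -48]
orangeup -6 45 [-46, 50, -3, 81, 27, 89, -64
[... 744 characters left out ...]
6 45 [-19, 48, 16, 115, 51, 42, -59]
car 174 -45 [15, 52, -38, 115, 73, 79, 101]
car 174 0 [47, 46, -51, 112, 49, 47, 143]
car 174 45 [7, 72, 66, 99, -72, 109, -88]
stack -6 -45 [55, 49, -29, 98, -21, 61, 40]
stack -6 0 [23, 32, -10, 110, 9, 39, 2]
stack -6 45 [-17, 42, 13, 114, 50, 49, -54]
stack 174 -45 [17, 47, -42, 114, 69, 82, 107]
stack 174 0 [50, 41, -54, 109, 43, 52, 148]
stack 174 45 [7, 66, 66, 98, -68, 110, -91]
stackup -6 -45 [55, 46, -28, 97, -23, 64, 39]
stackup -6 0 [24, 29, -11, 108, 8, 44, 3]
stackup -6 45 [-16, 38, 11, 113, 49, 53, -51]
stackup 174 -45 [19, 44, -44, 113, 67, 84, 110]
stackup 174 0 [51, 39, -56, 107, 39, 56, 151]
stackup 174 45 [7, 62, 66, 97, -66, 110, -94]
```

```bash
cat >> h.py <<'E'
def st(s=""):
    print(s,"t=%.2f"%readout.current_clock(),"p",np.round(readout.current_position(),4),"F",np.round(readout.current_contact_force(),1),"w %.4f"%readout.current_grip_width())
def mp(g,phi,th): 
    o=ori(phi,th);p=tcp(g,phi,th);s=solve_ik(p,o);dq=np.round(np.array(s)-np.array(readout.current_qpos()));assert abs(dq).max()<100,dq
    arm.move_pose(p,o)
def ml(g,phi,th,feed=.15): arm.move_l(tcp(g,phi,th),ori(phi,th),feed)
def shot(n,tag):
    T=wristT(readout.current_position(),readout.current_ee_rot(),eyes.camera_model(n)) if n=="wrist" else None
    im,d=eyes.capture(n);cv2.imwrite(f"pics/{n}{tag}.png",im[:,:,::-1]);np.savez(f"pics/{n}{tag}.npz",im=im,d=d,T=0 if T is None else T);return im,d
E
python3 - <<'E'
from h import *
phi=-7.7
mp([.630,.0975,.12],phi,-45);st("pre")
ml([.630,.0975,.030],phi,-45,.15);st("down")
shot("scene","1");shot("side","1")
E
```

```text
pre t=0.84 p [0.6305 0.099  0.1192] F [-0.2  0.7 -0.8] w 0.0852
down t=1.59 p [0.6308 0.0997 0.0298] F [ 0.7 -0.4 -0.2] w 0.0858
```

```bash
python3 - <<'E'
import cv2,numpy as np
a=cv2.imread("pics/scene1.png")[100:240,220:400];b=cv2.imread("pics/side1.png")[110:250,230:410]
cv2.imwrite("pics/c2.png",cv2.resize(np.hstack([a,b]),None,fx=2.2,fy=2.2,interpolation=cv2.INTER_CUBIC))
E
```

```text
(no output)
```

View pics/c2.png

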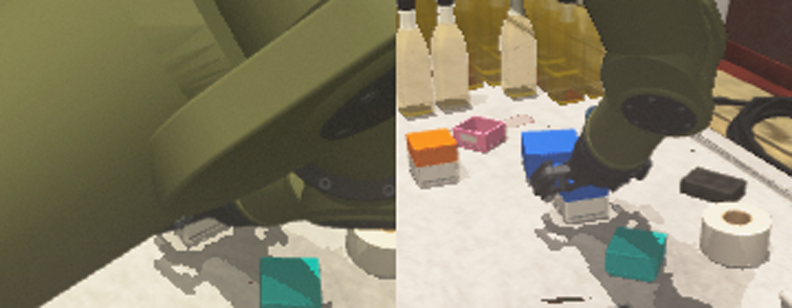

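In the side view the hand straddles the small blue dish, and the big blue box is clear. Closing the grip, lifting and turning a quarter.

```bash
python3 - <<'E'
from h import *
phi=-7.7
fingers.set_gripper(0.0);st("grip")
ml([.630,.0975,.10],phi,-45,.12);st("lift")
shot("side","2")
mp([.57,.05,.16],-7,0);st("mid0")
mp([.51,0,.12],-6,45);st("mid45")
shot("scene","3");shot("side","3")
E
python3 - <<'E'
import cv2,numpy as np
a=cv2.imread("pics/scene3.png")[80:280,180:420];b=cv2.imread("pics/side3.png")[80:280,200:440]
cv2.imwrite("pics/c3.png",cv2.resize(np.hstack([a,b]),None,fx=1.65,fy=1.65,interpolation=cv2.INTER_CUBIC))
E
```

```text
grip t=2.05 p [0.6307 0.0987 0.0295] F [-0.4 -2.2  5.7] w 0.0594
lift t=2.78 p [0.6299 0.0986 0.098 ] F [ 0.1 -0.4 -1.4] w 0.0596
mid0 t=3.66 p [0.5693 0.0501 0.1567] F [-0.4 -0.3 -1.9] w 0.0599
mid45 t=4.41 p [ 0.5096 -0.0026  0.1174] F [-0.6 -0.8 -1. ] w 0.0596
```

View pics/c3.png

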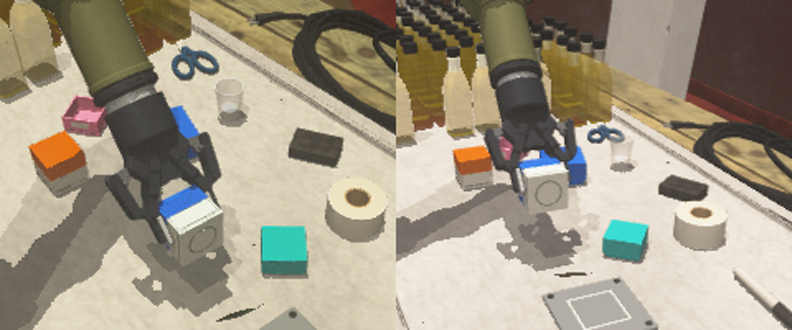

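```bash
python3 - <<'E'
from h import *
print(ray(324,270,0,eyes.camera_model("scene")))
ml([.51,0,.045],-6,45,.12);st("a"); 
ml([.51,0,.0315],-6,45,.04);st("b"); print(tcp([.51,0,.03],-6,45))
for z in(.0308,.0301,.0294):
    F=readout.current_contact_force()
    if F[2]>3: break
    ml([.51,0,z],-6,45,.04);st(z)
E
```

```text
[ 0.51906494 -0.08282272  0.        ]
a t=5.28 p [ 0.5101 -0.0017  0.0441] F [ 1.   0.3 -0.9] w 0.0591
b t=5.78 p [ 0.5103 -0.0012  0.0318] F [-2.3  6.5 17. ] w 0.0594
[0.5098521744295929, -0.0014064663525068086, 0.028585786437626902]
```

```bash
python3 - <<'E'
from h import *
fingers.set_gripper(0.085);st("rel")
ml([.51,0,.12],-6,45,.2);st("up")
mp([.54,0.1,.2],-6,0);st("away")
shot("scene","4");shot("side","4");shot("wrist","4")
E
python3 - <<'E'
import cv2,numpy as np
a=cv2.imread("pics/scene4.png")[130:330,220:420];b=cv2.imread("pics/side4.png")[130:330,220:420]
cv2.imwrite("pics/c4.png",cv2.resize(np.hstack([a,b]),None,fx=2,fy=2,interpolation=cv2.INTER_CUBIC))
E
```

```text
rel t=6.16 p [ 0.5097 -0.0015  0.0299] F [ 0.1 -1.1 -0.3] w 0.0854
up t=6.75 p [ 0.5097 -0.0012  0.1182] F [0.3 0.  0.6] w 0.0852
away t=7.35 p [0.5397 0.0989 0.1976] F [ 0.3 -0.4 -0.8] w 0.0848
```

View pics/c4.png

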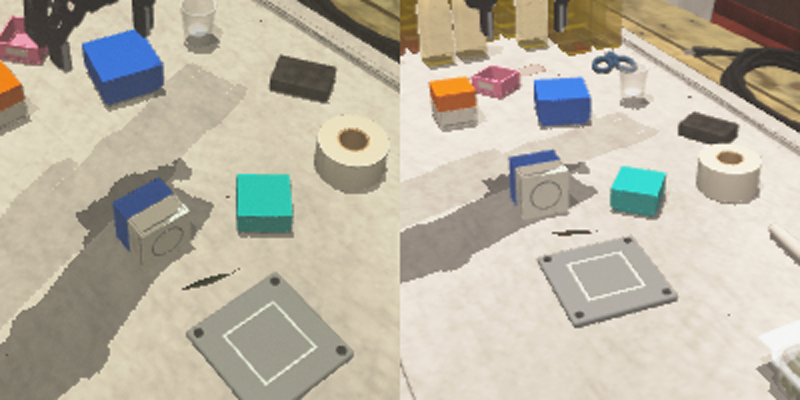

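View pics/wrist4.png

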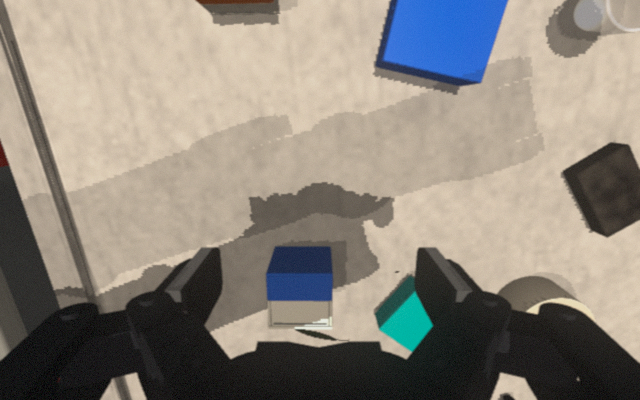

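The dish stands on its side with the lid towards +y and the halves flush: scene image (295,237), wrist image (300,287). Measuring its pose.

```bash
cat >> h.py <<'E'
def box(tag,n,c,r=.06,zlo=.012,zt=.05,T=None):
    f=np.load(f"pics/{n}{tag}.npz");im,d=f["im"],f["d"];m=eyes.camera_model(n);T=f["T"] if n=="wrist" else None
    P=cloud(im,d,m,T);near=(np.hypot(P[...,0]-c[0],P[...,1]-c[1])<r)&(d>0)
    t=P[near&(P[...,2]>zt)];z=np.median(t[:,2]);t=t[abs(t[:,2]-z)<.004]
    R=cv2.minAreaRect((t[:,:2]*1000).astype(np.float32))
    print(n,len(t),"z %.4f"%z,"top",np.round(R[0],1),np.round(R[1],1),round(R[2],1));return im,P,near
E
python3 - <<'E'
from h import *
for n in("scene","side","wrist"):
    im,P,near=box("4",n,(.51,0))
    h=cv2.cvtColor(im,cv2.COLOR_RGB2HSV)
    bl=near&(h[...,0]>100)&(h[...,0]<125)&(h[...,1]>120)&(P[...,2]>.05)
    t=P[bl];
    if len(t)>20:
        R=cv2.minAreaRect((t[:,:2]*1000).astype(np.float32));print("  lid",len(t),np.round(R[0],1),np.round(R[1],1),round(R[2],1))
E
```

```text
scene 652 z 0.0603 top [508.9  -3.4] [59.4 60.8] 83.8
  lid 252 [510.9  11.4] [25.6 58.3] 83.2
side 297 z 0.0608 top [511.   -4.3] [61.3 60.7] 84.1
  lid 100 [510.9  10.4] [25.3 56.1] 89.0
wrist 3765 z 0.0593 top [510.7  -2. ] [59.3 60. ] 83.9
  lid 2007 [511.8  13.2] [28.5 58.2] 84.4
```

```bash
python3 - <<'E'
from h import *
g=[.510,-.0015]
mp(g+[.12],-6,-45);st("pre")
ml(g+[.031],-6,-45,.15);arm.wait(.2);st("down")
fingers.set_gripper(0.0);st("grip")
ml(g+[.10],-6,-45,.12);st("lift")
mp([.51,-.09,.17],-6,0);st("0")
mp([.512,-.179,.10],-5.6,45);arm.wait(.3);st("45")
shot("scene","5");shot("side","5")
E
python3 - <<'E'
import cv2,numpy as np
a=cv2.imread("pics/scene5.png")[150:350,240:440];b=cv2.imread("pics/side5.png")[150:350,220:420]
cv2.imwrite("pics/c5.png",cv2.resize(np.hstack([a,b]),None,fx=2,fy=2,interpolation=cv2.INTER_CUBIC))
E
```

```text
pre t=8.64 p [0.5101 0.0014 0.1185] F [ 0.4  0.6 -0.6] w 0.0849
down t=9.58 p [ 5.106e-01 -2.000e-04  3.040e-02] F [ 0.3 -0.7  0.3] w 0.0849
grip t=9.93 p [ 5.104e-01 -2.000e-04  3.010e-02] F [-1.  -1.6  5.9] w 0.0598
lift t=10.66 p [ 5.099e-01 -2.000e-04  9.810e-02] F [ 0.  -0.9 -1.4] w 0.0593
0 t=11.43 p [ 0.5089 -0.0892  0.1666] F [-0.6  0.9 -1.4] w 0.0596
45 t=12.52 p [ 0.5116 -0.1815  0.0992] F [-1.1 -0.1 -1.3] w 0.0594
```

View pics/c5.png

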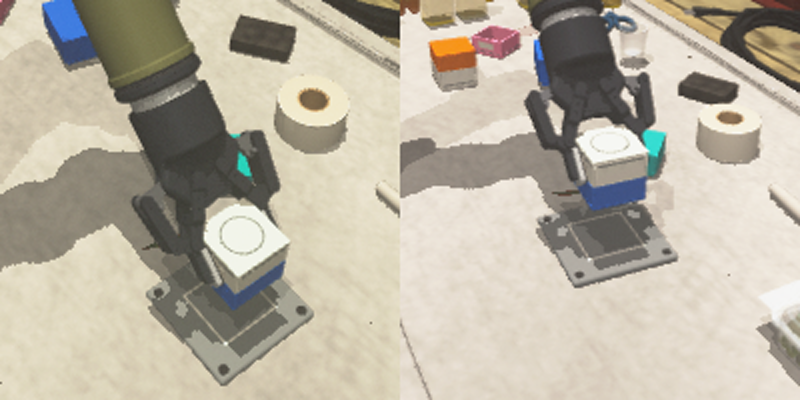

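```bash
cat >> h.py <<'E'
def heldtop(tag,n,c,zlo,r=.06):
    f=np.load(f"pics/{n}{tag}.npz");im,d=f["im"],f["d"];m=eyes.camera_model(n);P=cloud(im,d,m)
    hsv=cv2.cvtColor(im,cv2.COLOR_RGB2HSV)
    mk=(np.hypot(P[...,0]-c[0],P[...,1]-c[1])<r)&(d>0)&(P[...,2]>zlo)&(hsv[...,2]>150)&(hsv[...,1]<60)
    z=np.percentile(P[mk][:,2],75);mk&=abs(P[...,2]-z)<.006
    k,L,s,_=cv2.connectedComponentsWithStats(mk.astype(np.uint8));mk=L==1+s[1:,4].argmax()
    t=P[mk];A=np.c_[t[:,:2]-t[:,:2].mean(0),np.ones(len(t))];co=np.linalg.lstsq(A,t[:,2],rcond=None)[0]
    q=np.array([ray(u,v,co[2],m)[:2]*1000 for v,u in np.argwhere(mk)],np.float32)
    R=cv2.minAreaRect(q);print(n,len(t),"z %.4f slope deg"%co[2],np.round(np.degrees(co[:2]),2),np.round(R[0],1),np.round(R[1],1),round(R[2],1))
E
python3 - <<'E'
from h import *
heldtop("5","scene",(.512,-.18),.11);heldtop("5","side",(.512,-.18),.11)
E
```

```text
scene 990 z 0.1290 slope deg [0.26 0.18] [ 511.2 -183.5] [60.7 63.7] 84.9
side 511 z 0.1286 slope deg [0.11 1.03] [ 510.9 -185.8] [67.6 63.9] 82.8
```

```bash
python3 - <<'E'
from h import *
g=[.5125,-.176]
ml(g+[.047],-5.6,45,.1);arm.wait(.3);st("low")
shot("scene","6");shot("side","6")
heldtop("6","scene",(.512,-.18),.06);heldtop("6","side",(.512,-.18),.06)
E
python3 - <<'E'
import cv2,numpy as np
a=cv2.imread("pics/scene6.png")[170:370,240:440];b=cv2.imread("pics/side6.png")[150:350,220:420]
cv2.imwrite("pics/c6.png",cv2.resize(np.hstack([a,b]),None,fx=2,fy=2,interpolation=cv2.INTER_CUBIC))
E
```

```text
low t=13.60 p [ 0.5125 -0.1774  0.046 ] F [ 0.7  0.4 -0.9] w 0.0595
scene 917 z 0.0758 slope deg [0.06 0.14] [ 509.6 -179.3] [61.  68.2] 84.1
side 513 z 0.0754 slope deg [0.53 0.63] [ 509.2 -180.8] [65.3 69.4] 85.1
```

View pics/c6.png

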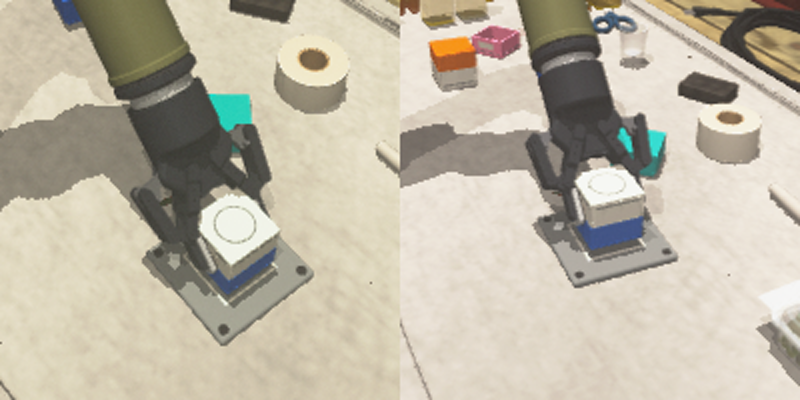

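```bash
python3 - <<'E'
from h import *
g=[.5125,-.1765]
z=.0405
ml(g+[z],-5.6,45,.04);st(z)
while readout.current_contact_force()[2]<4 and z>.035:
    z-=.0006;ml(g+[z],-5.6,45,.04);st(z)
fingers.set_gripper(0.085);st("rel")
ml(g+[.13],-5.6,45,.2);st("up")
mp([.52,.12,.22],-6,0);st("away")
shot("scene","7");shot("side","7");shot("wrist","7")
for n in("scene","side"): heldtop("7",n,(.512,-.18),.05); box("7",n,(.512,-.18))
for n in("scene","side"):
  box("7",n,(.49,.28))
E
python3 - <<'E'
import cv2,numpy as np
a=cv2.imread("pics/scene7.png")[220:360,280:420];b=cv2.imread("pics/side7.png")[200:340,250:390]
cv2.imwrite("pics/c7.png",cv2.resize(np.hstack([a,b]),None,fx=2.8,fy=2.8,interpolation=cv2.INTER_CUBIC))
E
```

```text
0.0405 t=14.02 p [ 0.5122 -0.1779  0.0387] F [-0.2 -0.  -1.4] w 0.0593
0.0399 t=14.27 p [ 0.5124 -0.1779  0.0385] F [ 0.5  0.1 -0.6] w 0.0597
0.039299999999999995 t=14.52 p [ 0.5124 -0.1779  0.0379] F [ 0.4  0.4 -1.3] w 0.0592
0.03869999999999999 t=14.77 p [ 0.5123 -0.1779  0.0373] F [-0.2  0.9 -1.5] w 0.0596
0.03809999999999999 t=15.02 p [ 0.5124 -0.1779  0.0366] F [ 0.5  0.4 -1.5] w 0.0598
0.037499999999999985 t=15.27 p [ 0.5124 -0.178   0.0363] F [-0.4  1.4  1.9] w 0.0593
0.03689999999999998 t=15.52 p [ 0.5124 -0.178   0.0362] F [-1.2  4.2  7.1] w 0.0598
rel t=15.90 p [ 0.5123 -0.178   0.0354] F [-0.6  0.7 -0.5] w 0.0850
up t=16.52 p [ 0.5123 -0.1775  0.1279] F [-0.5  1.   0.1] w 0.0850
away t=17.70 p [0.5195 0.1188 0.2165] F [ 0.7 -1.1  0.3] w 0.0853
scene 924 z 0.0661 slope deg [ 0.12 -0.02] [ 511.1 -179.7] [60.1 61.1] 84.4
scene 948 z 0.0658 top [ 511.7 -179.4] [60.2 62.7] 84.3
side 518 z 0.0658 slope deg [0.7  0.66] [ 511.8 -181.6] [65.5 62.3] 84.7
side 513 z 0.0656 top [ 513.  -179.4] [62.1 60.6] 84.5
scene 445 z 0.0578 top [490.  281.3] [61.7 60.3] 84.4
side 180 z 0.0575 top [491.4 279.6] [63.8 59.8] 85.2
```

View pics/c7.png

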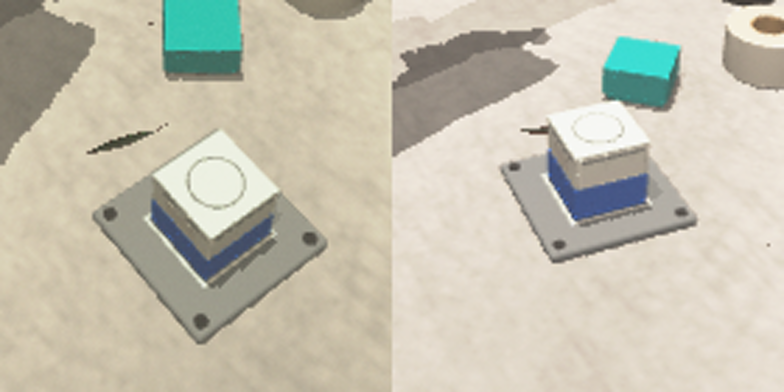

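View pics/wrist7.png

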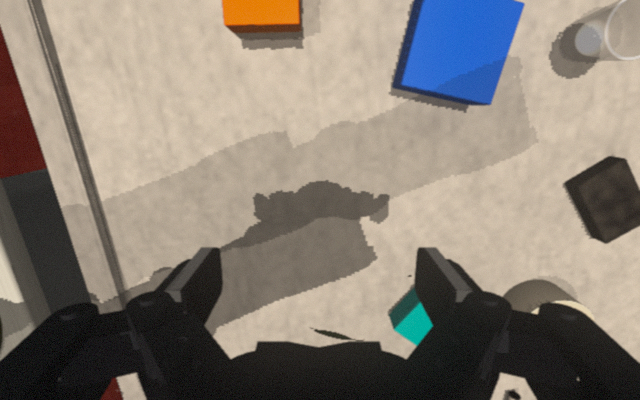

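Blue measures (511.4, −179.6) mm with yaw 84.4°. In the same camera the printed square is at (511.6, −178.7) mm, yaw 84.3°, so it is centred within about 1 mm. Now the orange dish.

```bash
python3 - <<'E'
from h import *
g=[.490,.2805];phi=-5.7
mp(g+[.12],phi,-30);st("pre")
ml(g+[.031],phi,-30,.15);arm.wait(.2);st("down")
shot("side","8")
fingers.set_gripper(0.0);st("grip")
ml(g+[.10],phi,-30,.12);st("lift")
mp([.51,.14,.17],-6,15);st("0")
mp([.51,.0,.12],-6,60);arm.wait(.2);st("60")
shot("scene","9");shot("side","9")
E
python3 - <<'E'
import cv2,numpy as np
a=cv2.imread("pics/scene9.png")[130:330,220:420];b=cv2.imread("pics/side9.png")[130:330,220:420]
cv2.imwrite("pics/c9.png",cv2.resize(np.hstack([a,b]),None,fx=2,fy=2,interpolation=cv2.INTER_CUBIC))
E
```

```text
pre t=18.64 p [0.4908 0.2811 0.1184] F [ 0.1  1.  -0.2] w 0.0848Traceback (most recent call last):
  File "<stdin>", line 4, in <module>
  File "h.py", line 28, in ml
    def ml(g,phi,th,feed=.15): arm.move_l(tcp(g,phi,th),ori(phi,th),feed)
                               ~~~~~~~~~~^^^^^^^^^^^^^^^^^^^^^^^^^^^^^^^^
rig.PlanningError: the arm cannot follow that straight line within its joint ranges
[ WARN:0@0.017] global loadsave.cpp:275 findDecoder imread_('pics/scene9.png'): can't open/read file: check file path/integrity
Traceback (most recent call last):
TypeError: 'NoneType' object is not subscriptable
```

```bash
python3 - <<'E'
from h import *
print(np.round(readout.current_qpos()))
for th in(-40,-30,-20,-10,0):
  for z in(.12,.09,.06,.031):
    s=solve_ik(tcp([.49,.2805,z],-5.7,th),ori(-5.7,th));print(th,z,None if s is None else np.round(s).tolist())
E
```

```text
[  2.  32. -27. 119. -36.  23.   7.]
-40 0.12 [18.0, 39.0, -43.0, 122.0, -45.0, 16.0, 21.0]
-40 0.09 [18.0, 43.0, -45.0, 123.0, -46.0, 12.0, 25.0]
-40 0.06 [13.0, 44.0, -36.0, 124.0, -73.0, 15.0, 53.0]
-40 0.031 [13.0, 47.0, -36.0, 125.0, -85.0, 13.0, 67.0]
-30 0.12 [2.0, 32.0, -27.0, 119.0, -36.0, 22.0, 7.0]
-30 0.09 [3.0, 36.0, -29.0, 120.0, -37.0, 18.0, 9.0]
-30 0.06 [4.0, 39.0, -31.0, 121.0, -38.0, 13.0, 12.0]
-30 0.031 [0.0, 41.0, -25.0, 122.0, -60.0, 13.0, 35.0]
-20 0.12 [-14.0, 29.0, -11.0, 115.0, -26.0, 29.0, -7.0]
-20 0.09 [-14.0, 32.0, -12.0, 116.0, -27.0, 25.0, -5.0]
-20 0.06 [-13.0, 35.0, -14.0, 118.0, -28.0, 20.0, -3.0]
-20 0.031 [-12.0, 38.0, -15.0, 119.0, -30.0, 16.0, -1.0]
-10 0.12 [-30.0, 30.0, 4.0, 110.0, -18.0, 36.0, -18.0]
-10 0.09 [-29.0, 32.0, 2.0, 112.0, -18.0, 32.0, -17.0]
-10 0.06 [-28.0, 35.0, 1.0, 113.0, -19.0, 28.0, -16.0]
-10 0.031 [-27.0, 37.0, -0.0, 114.0, -21.0, 24.0, -15.0]
0 0.12 [-42.0, 32.0, 15.0, 105.0, -11.0, 44.0, -27.0]
0 0.09 [-41.0, 35.0, 14.0, 107.0, -12.0, 40.0, -26.0]
0 0.06 [-40.0, 37.0, 13.0, 108.0, -13.0, 36.0, -26.0]
0 0.031 [-40.0, 39.0, 11.0, 109.0, -13.0, 33.0, -25.0]
```

```bash
cat > o1.py <<'E'
from h import *
g=[.490,.2805];phi=-5.7
th=-25
mp(g+[.12],phi,th)
try: ml(g+[.031],phi,th,.15)
except arm.PlanningError:
    th=-20;mp(g+[.12],phi,th);ml(g+[.031],phi,th,.15)
print(th)
arm.wait(.2);st("down")
shot("side","8")
fingers.set_gripper(0.0);st("grip")
ml(g+[.10],phi,th,.12);st("lift")
mp([.51,.14,.17],-6,20);st("0")
mp([.51,.0,.12],-6,th+90);arm.wait(.2);st("60")
shot("scene","9");shot("side","9")
a=cv2.imread("pics/scene9.png")[130:330,220:420];b=cv2.imread("pics/side9.png")[130:330,220:420]
cv2.imwrite("pics/c9.png",cv2.resize(np.hstack([a,b]),None,fx=2,fy=2,interpolation=cv2.INTER_CUBIC))
E
python3 o1.py
```

```text
-25
down t=19.88 p [0.4906 0.2815 0.0302] F [-0.7  0.3  0.1] w 0.0850
grip t=20.29 p [0.4905 0.2814 0.0298] F [-0.6 -1.7  6.4] w 0.0597
lift t=21.02 p [0.4897 0.2812 0.0977] F [-0.3 -0.2 -1.2] w 0.0596
0 t=21.88 p [0.5089 0.14   0.1665] F [ 0.8 -0.1 -2. ] w 0.0593
60 t=22.73 p [ 0.5103 -0.002   0.1204] F [-0.4  0.3 -1.4] w 0.0593
```

View pics/c9.png

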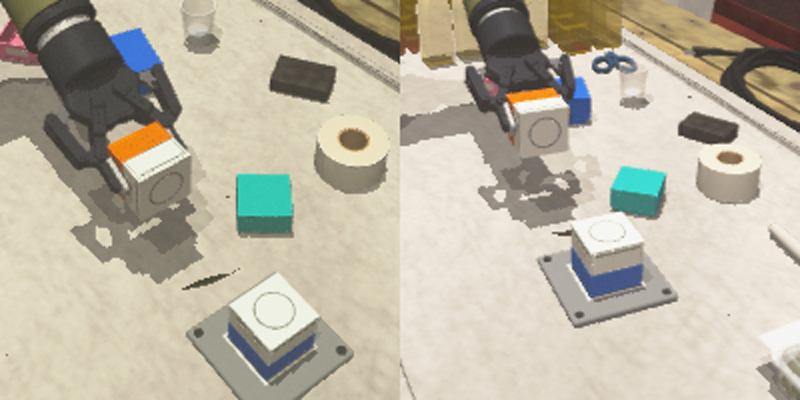

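The orange dish is held whole, lid towards +y. Lowering it onto its side until it touches.

```bash
python3 - <<'E'
from h import *
g=[.51,.0]
z=.036
ml(g+[z],-6,65,.12);st(z)
while readout.current_contact_force()[2]<3 and z>.026:
    z-=.0008;ml(g+[z],-6,65,.04)
st(z)
fingers.set_gripper(0.085);st("rel")
ml(g+[.12],-6,65,.2);st("up")
mp([.54,0.1,.2],-6,0);st("away")
shot("scene","10");shot("side","10");shot("wrist","10")
for n in("scene","side","wrist"): 
    im,P,near=box("10",n,(.51,0))
    h=cv2.cvtColor(im,cv2.COLOR_RGB2HSV)
    t=P[near&(h[...,0]>3)&(h[...,0]<20)&(h[...,1]>170)&(P[...,2]>.05)]
    if len(t)>20:
        R=cv2.minAreaRect((t[:,:2]*1000).astype(np.float32));print("  lid",len(t),np.round(R[0],1),np.round(R[1],1),round(R[2],1))
E
```

```text
0.036 t=23.68 p [ 0.51   -0.002   0.0358] F [ 0.2 -0.  -0.6] w 0.0596
0.03279999999999999 t=24.68 p [ 0.5098 -0.0019  0.0325] F [-0.5  1.1  4.1] w 0.0599
rel t=25.06 p [ 0.5098 -0.0019  0.0319] F [0.1 0.5 0.7] w 0.0849
up t=25.64 p [ 0.5097 -0.0015  0.1188] F [0.  0.8 0.5] w 0.0850
away t=26.38 p [0.5395 0.0995 0.1978] F [-0.9  0.4 -1.2] w 0.0848
scene 647 z 0.0603 top [508.6  -3.6] [60.1 60.8] 84.2
  lid 249 [510.5  11.6] [27.1 59.2] 84.8
side 298 z 0.0609 top [510.4  -4.9] [59.9 60.5] 83.6
  lid 93 [509.1   9.6] [25.5 55.5] 89.6
wrist 3782 z 0.0593 top [510.1  -3.2] [59.6 60. ] 83.6
  lid 2030 [511.4  12.1] [28.9 58.8] 83.5
```

View pics/wrist10.png

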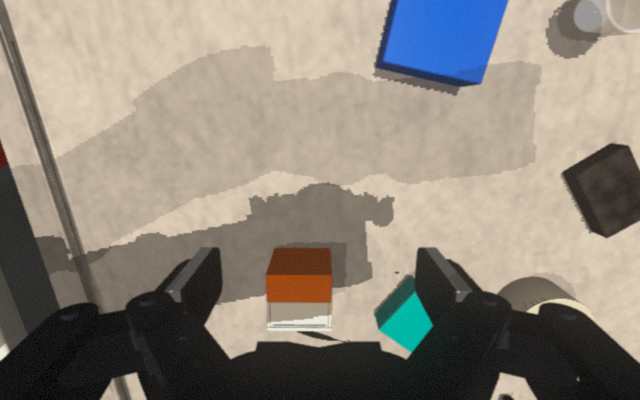

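Its pose matches where the blue dish lay, within 0.5 mm, so I'll repeat the blue grasp and final placing 58 mm higher.

```bash
python3 - <<'E'
from h import *
g=[.510,-.0015]
mp(g+[.12],-6,-45);st("pre")
ml(g+[.031],-6,-45,.15);arm.wait(.2);st("down")
fingers.set_gripper(0.0);st("grip")
ml(g+[.10],-6,-45,.12);st("lift")
mp([.51,-.07,.23],-6,0);st("0")
mp([.5125,-.1765,.16],-5.6,45)
ml([.5125,-.1765,.105],-5.6,45,.1);arm.wait(.3);st("45")
shot("scene","11");shot("side","11")
heldtop("11","scene",(.512,-.18),.11);heldtop("11","side",(.512,-.18),.11)
a=cv2.imread("pics/scene11.png")[150:350,240:440];b=cv2.imread("pics/side11.png")[150:350,220:420]
cv2.imwrite("pics/c11.png",cv2.resize(np.hstack([a,b]),None,fx=2,fy=2,interpolation=cv2.INTER_CUBIC))
E
```

```text
pre t=27.68 p [0.5101 0.0013 0.1183] F [ 0.6 -0.2  0.2] w 0.0850
down t=28.62 p [ 5.106e-01 -2.000e-04  3.050e-02] F [-1.2  0.6  0.2] w 0.0850
grip t=28.97 p [ 5.103e-01 -2.000e-04  3.020e-02] F [-1.6 -1.6  6.6] w 0.0596
lift t=29.69 p [ 5.10e-01 -1.00e-04  9.82e-02] F [ 0.   0.2 -1.3] w 0.0595
0 t=30.57 p [ 0.5089 -0.0695  0.2264] F [-0.  -0.3 -1.8] w 0.0593
45 t=32.29 p [ 0.5125 -0.1779  0.104 ] F [-1.   0.2 -0.5] w 0.0596
scene 996 z 0.1346 slope deg [0.16 0.13] [ 511.6 -180. ] [61. 63.] 84.5
side 503 z 0.1341 slope deg [0.69 0.92] [ 511.7 -182.8] [68.2 63.1] 83.4
```

View pics/c11.png

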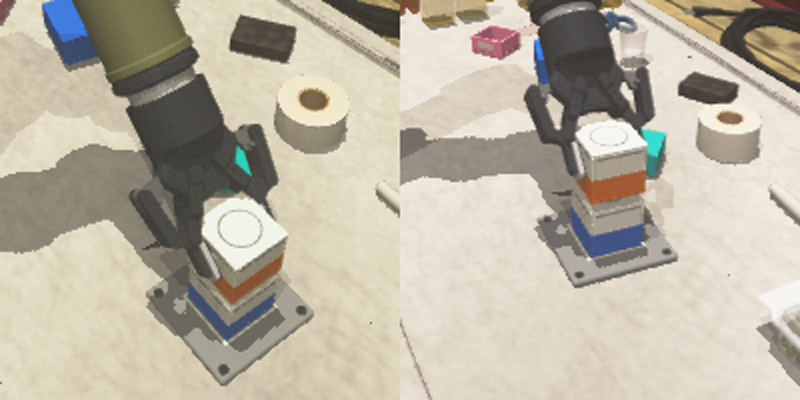

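```bash
python3 - <<'E'
from h import *
g=[.5125,-.1765]
z=.0965
ml(g+[z],-5.6,45,.05);st(z)
while readout.current_contact_force()[2]<2.5 and z>.092:
    z-=.0005;ml(g+[z],-5.6,45,.04)
st(z)
fingers.set_gripper(0.085);st("rel")
ml(g+[.19],-5.6,45,.15);st("up")
mp([.52,.12,.25],-6,0);arm.wait(.3);st("away")
shot("scene","12");shot("side","12")
for n in("scene","side"): heldtop("12",n,(.512,-.18),.11); box("12",n,(.512,-.18),zt=.11)
a=cv2.imread("pics/scene12.png")[200:360,270:430];b=cv2.imread("pics/side12.png")[170:330,240:400]
cv2.imwrite("pics/c12.png",cv2.resize(np.hstack([a,b]),None,fx=2.4,fy=2.4,interpolation=cv2.INTER_CUBIC))
E
```

```text
0.0965 t=32.71 p [ 0.5121 -0.1778  0.0946] F [ 0.2  0.5 -2. ] w 0.0595
0.0945 t=33.71 p [ 0.5124 -0.178   0.0935] F [-0.3  1.4  3.2] w 0.0595
rel t=34.09 p [ 0.5124 -0.1779  0.093 ] F [-0.5  0.7  0.6] w 0.0849
up t=34.88 p [ 0.5121 -0.1776  0.188 ] F [-0.   0.5 -0.8] w 0.0850
away t=36.33 p [0.5199 0.1197 0.2475] F [ 0.3 -0.3 -0.7] w 0.0850
scene 1003 z 0.1242 slope deg [0.01 0.2 ] [ 510.9 -180. ] [61.7 61.2] 84.0
scene 1030 z 0.1240 top [ 510.9 -179.4] [61.4 61.8] 85.3
side 512 z 0.1237 slope deg [0.48 0.86] [ 511.4 -182. ] [66.7 61.9] 84.0
side 517 z 0.1236 top [ 512.8 -179.9] [63.1 61.1] 85.7
```

View pics/c12.png

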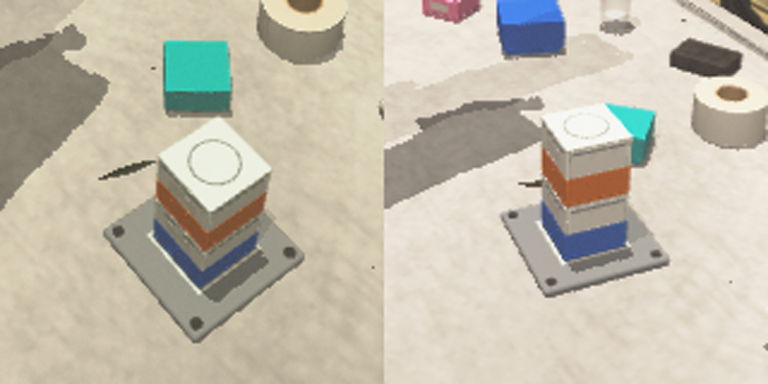

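View pics/scene12.png

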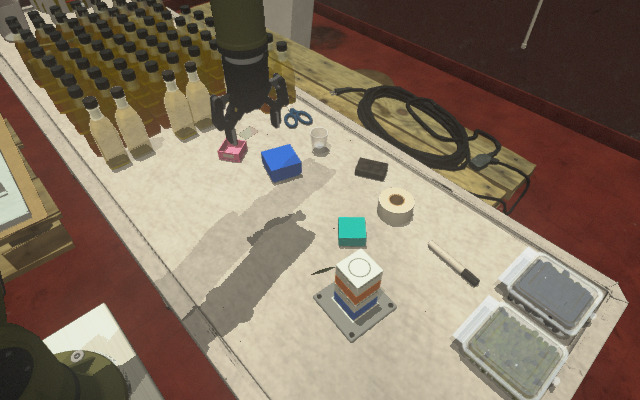

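The stack at (358,285) stands flush. Its top is at 124 mm, as expected, and centred within about 1 mm of the blue dish. The roll (396,205), pen (453,263) and glass (319,139) have not moved. Handing in.

```bash
python3 -c "
from h import *
order.sign_off();st('done')"
```

```text
the job is handed in; nothing more can be done
the job is handed in; nothing more can be done
```

Both dishes are now lid-down on the carrier: blue centred in the printed square, orange stacked on top. I turned each one over in two quarter-turns with the pads across the seam, putting it down on its side once to change grip. I handed the job in at about 36 s.

**Last checks**
- **Blue dish:** the scene camera puts it within about 1 mm of the printed square's centre, with the yaw matching to about 0.1°.
- **Orange dish:** it is within about 1 mm of the blue dish in the scene camera, and its yaw agrees to about 1°. Its top is at 124 mm, as expected for two dishes on the plate.
- **Lids and surroundings:** both lids look seated. The label roll, marker pen and glass were where they started, and the gripper was clear of everything.

**What failed or disagreed**
- **Side camera:** one of its two fits put the dish centres 2–3 mm further towards −y, but it also read the dish as about 66 mm wide instead of 60. I therefore trusted the scene camera.
- **Orange pick:** the first straight-line approach was refused because of joint range. I redid it with the hand tilted 5° less.
- **Blue side placing:** it touched the table about 3 mm higher than I expected, with a force of about 17 N. I released it there without trouble.

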